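# Fit the perforated deck into the specimen case

### The arm

A 7-joint arm with a two-finger parallel gripper is mounted at the origin on the work surface. World frame = base frame: x ahead of the robot, y to its left, z up, the work surface at z = 0. Lengths are in m, angles in rad, forces in N, time in s.
With the tool pointing down it reaches from about 0.4 to 0.9 m from the base axis. Payload 5.5 kg.
Tool frame: the origin (TCP) lies where the fingers leave the gripper's body, on its centre line; the fingertips stand 73 mm ahead of it and the grasp point (between the pads) lies 54 mm ahead of it (robot.grip_point_offset is the distance from the TCP to the grasp point, in m); z points along the fingers, y is the line along which they close (so a half turn about z gives the same grasp; the last joint's range is limited). The gripper opens to 85 mm and grips with 20 to 120 N. Pads are 22 mm wide; open, the fingers measure 114 mm over their backs; the gripper's body (76 mm by 85 mm) begins 54 mm behind the grasp point. The pads swing forward as they close: fully open they stand 13 mm farther back than shut.
Start: joints at [1.384, 0.501, -0.427, 1.55, 0.221, 1.138, -0.21], TCP at [0.283, -0.585, 0.304] pointing down, gripper open.
Joint ranges: [-2.88, 2.88], [-0.31, 2.03], [-1.54, 1.56], [0.2, 2.42], [-1.41, 4.55], [0.19, 2.02], [-2.57, 2.57]. Speed limits (rad/s): [2.57, 2.57, 3.14, 3.14, 3.14, 3.14, 3.14].

### API

Orientations are given as [roll, pitch, yaw] about the fixed x, y, z axes, in that order (R = Rz(yaw) Ry(pitch) Rx(roll)).
In Python, from cell import sensors, optics, robot gives the robot as it stands.
- The arm moves only by the tool send_rows, never from a script. Its argument "increments" is a list of rows, each a list of 3 entries, a list of its own where there are three numbers: the finger opening in mm, from 0 to 85.4, then the shift along the world's x, y, z in mm, then the turn about the world's z in rad. In form: [[fingers, [tx, ty, tz], roll], ...]. A call has 1 to 8 rows; each row is the pose to reach, as a shift and turn from the pose commanded when the call began; what a row does not reach only later rows make up. A row lasts 1/8 s, in which the tool goes at most 62.5 mm and 10.7 degrees, less where a joint would pass 70% of its speed; a pose out of reach is approached as far as the arm can. A call with a gripper value outside its range is refused whole. The fingers move at their own pace and stop on an object; "squeeze" is the grip in N (left out, the last holds). Time passes only in rows, so rows that repeat a pose let the fingers close. It gives the time, the measured TCP pose, the force, the opening and the grip force at its end, in the units of the state.
- sensors.read_state(): the state, without advancing time (a new reading comes with each control period).
- optics.grab_frame(name): name is "scene" or "top" or "wrist"; returns the picture (384x512x3 uint8, red, green, blue); there is no depth.
- optics.camera_model(name): a dict with "mtx" (3x3 intrinsics, pixels), "pose" (4x4, takes a point from camera to world coordinates). Camera axes: x right, y up, looking along -z (the intrinsics and any distortion apply to the point x, -y, -z); pixel columns grow to the right and rows downward; lengths in m; the calibration is good to about 2 mm. A picture is of the moment at which its call begins: read the wrist's pose just before it. camera_model takes no time and is no camera call; for the wrist camera it gives the pose at the moment of the call.
- robot.hand_in(): hands the job in; it is judged then, once.
The state is a dict: "time": time; "joint_positions": joint angles; "dq": joint speeds; "joint_efforts": joint torques, N m; "position": TCP position; "tool_rot": TCP orientation; "ft_force": force on the tool from outside, world axes, zero at the start; "torque": the same for the moment, N m; "width": finger opening in m; "gripper_force": force on a finger pad.
Only numpy, scipy, OpenCV 4.12 (cv2) and the standard library are available. Lean on these libraries where they do the work, as an engineer would, in place of code of your own. Each camera call takes 0.05 s, during which the arm holds its last target. There are 200 camera calls.

### The job

Fit the perforated metal deck panel into the grey specimen case: it is longer than the rim's opening, so tilt it, tuck one end well under the wide yellow-marked lip, lower the other end past the narrow lip until the panel lies flat on the ledges, then slide it away from the yellow end until it stops against the far end of the rim, square, with both ends caught under the lips. Do it gently and by feel, never pressing the panel hard against the case; leave the other things on the bench where they are, and let go of the panel.

Things in the scene. Friction and masses are not known exactly. Their poses are not given: they have to be found in the camera images.
- case: Grey open-topped metal case, 246 x 158 mm, 50 mm high, fixed on the bench. Origin: centre of its underside. x: its long direction; the yellow-striped end is at -x. In it sits a dark rim insert (inside 188 mm along x, 128 mm along y, top 64 mm above the bench), centred in y; along x it sits up to 14 mm either way off the case's centre, not reported: feel for it. It stays put under light forces.
- case_ledges (a point): Case centre at the height of the black ledges' top face, 40 mm above the bench. The ledges run round the inside of the rim: 40 mm wide at the yellow end, 30 mm at the other, 12 mm along the sides. From the rim's own centre the panel's centre lies at x = -4 mm when against the yellow end wall, +4 mm when home against the other; it passes the narrow lip only between -4 and 0.
- case_yellow (a point): Middle of the case's own top edge at the yellow end (-x), 50 mm above the bench. At this end the rim has the wide lip: it reaches 12 mm inwards from the rim's end wall, underside 60 mm and top 64 mm above the bench, yellow stripe on it. The panel must never press on case or rim with more than 25 N.
- case_far (a point): Middle of the case's own top edge at the other end (+x), 50 mm above the bench. At this end the rim has the narrow lip: it reaches only 4 mm inwards from the rim's end wall, underside 60 mm and top 64 mm above the bench. Opening between the two lips: 172 mm. No lips along the sides.
- panel_grip (a point): Deck panel: perforated aluminium plate 180 (x) x 120 (y) x 5 mm, 0.2 to 0.4 kg, flat on the bench at the start, same either way round. On its centre an upright blue grip fin, 14 mm thick (x), 60 mm long (y), 40 mm above the plate's upper face. This point: in the fin on the panel's centre line, 29 mm above the plate's underside. z: normal to the plate.
- jar: Bystander: amber jar, 46 mm across, 65 mm high, standing. Origin: centre of its underside.
- vial: Bystander: clear bottle, 32 mm across, 70 mm high, standing. Origin: centre of its underside.
- cup: Bystander: white cup, 66 mm across, 75 mm high, standing. Origin: centre of its underside.
- brush: Bystander: hand brush lying on the bench, its length along its x. Origin: on its underside.
- spatula: Bystander: spatula lying on the bench, its length along its x. Origin: on its underside.
- tray: Bystander: white open tray 80 x 100 x 25 mm. Origin: centre of its underside.
- garland: Bystander: bright toy flower garland on a cork strip, 110 x 30 mm, about 25 mm high. Origin: centre of its underside.

How it is judged:
On the way, in this order (a step that is already met when the one before it is completed fails the run):
1. the panel is tilted in the case's opening, one end down below the rim (angle between panel_grip's own z axis and vertical above 0.07 rad and height (world z) of panel_grip below 0.105 m and horizontal distance between panel_grip and case below 0.06 m), for 0.1 s.
2. the panel lies flat on the ledges, below the lips (height (world z) of panel_grip between 0.066 and 0.0715 m and angle between panel_grip's own z axis and vertical below 0.035 rad and horizontal distance between panel_grip and case below 0.03 m), for 0.1 s.
At the end, for the whole second after the job is handed in: The panel lies flat on the ledges inside the rim (grip point 66 to 71.5 mm above the bench, tilt under 2 degrees), slid home to within 2.5 mm of the end wall opposite the yellow end so that both ends are under the lips, released and at rest (all of step 2 and horizontal distance between panel_grip and rim_c0 below 0.0965 m and linear speed of panel below 0.01 m/s and contact force between the fingers and panel below 0.1 N); the robot touches nothing.
It fails at once if the panel was pressed against the case or its rim with more than 25 N (contact force between panel and case above 25 N).
It fails at once if a bystander was moved by more than 20 mm (distance of any of jar, vial, cup, brush, spatula, tray, garland from where it was at the start of the episode above 0.02 m).
It also fails if it takes over 51 s, if anything falls off the work surface, if the arm or the gripper's body presses on something with over 40 N, if the wrist force passes 120 N, or if a joint passes its speed limit or range.

## Working session

There is one attempt and no reset: what is moved stays moved. The work goes in short steps, Python scripts to look and compute and a tool call to move; the robot and the scene stay as the last step left them, time stands still between calls to the robot, and variables do not carry over. Pictures are saved under pics/ and viewed, at most 10 in all, crops included, and the job is handed in when it is done.

Besides the shell and the picture viewer there is one more tool, called by a JSON object that holds its "name" and its "arguments". send_rows: Moves the arm, as the interface text tells. Its arguments: {"type":"object","properties":{"increments":{"type":"array","items":{"type":"array"}},"squeeze":{"type":"number"}},"required":["increments"]}

```bash
mkdir -p pics
python3 - <<'E'
from cell import sensors,optics,robot
import cv2,numpy as np
s=sensors.read_state();print({k:np.round(v,3) for k,v in s.items()})
for n in("top","scene"):
    f=optics.grab_frame(n);cv2.imwrite(f"pics/{n}.png",f[:,:,::-1]);
    cv2.imwrite(f"pics/{n}2.png",cv2.resize(f[:,:,::-1],(800,600),interpolation=cv2.INTER_CUBIC))
    m=optics.camera_model(n);print(n,np.round(m['mtx'],1).tolist(),np.round(m['pose'],3).tolist(),m.keys())
E
```

```text
{'time': np.float64(0.0), 'joint_positions': array([ 1.384,  0.502, -0.427,  1.551,  0.221,  1.138, -0.21 ]), 'dq': array([ 0.001, -0.   ,  0.001, -0.002, -0.   ,  0.   , -0.001]), 'joint_efforts': array([ 0.0000e+00, -5.6951e+01, -5.8160e+00, -2.8094e+01,  1.1000e-02,
        1.2000e-02,  0.0000e+00]), 'position': array([ 0.282, -0.585,  0.303]), 'tool_rot': array([-3.14, -0.  ,  0.45]), 'ft_force': array([-0.026, -0.438, -0.035]), 'torque': array([ 0.034, -0.053,  0.021]), 'gripper_force': np.float64(0.0), 'width': np.float64(0.085)}
top [[412.3, 0.0, 255.6], [0.0, 412.3, 193.8], [0.0, 0.0, 1.0]] [[-0.025, 0.996, -0.086, 0.485], [-1.0, -0.027, -0.017, -0.031], [-0.019, 0.085, 0.996, 1.183], [0.0, 0.0, 0.0, 1.0]] dict_keys(['mtx', 'pose'])
scene [[400.9, 0.0, 252.8], [0.0, 400.9, 196.2], [0.0, 0.0, 1.0]] [[0.739, -0.393, 0.548, 1.221], [0.674, 0.416, -0.611, -0.741], [0.012, 0.82, 0.572, 0.706], [0.0, 0.0, 0.0, 1.0]] dict_keys(['mtx', 'pose'])
```

View pics/top2.png

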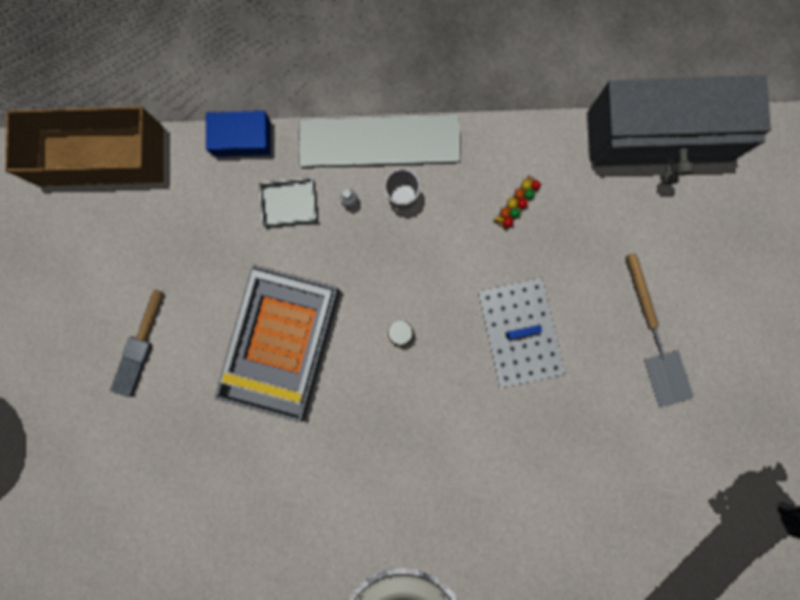

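View pics/scene2.png

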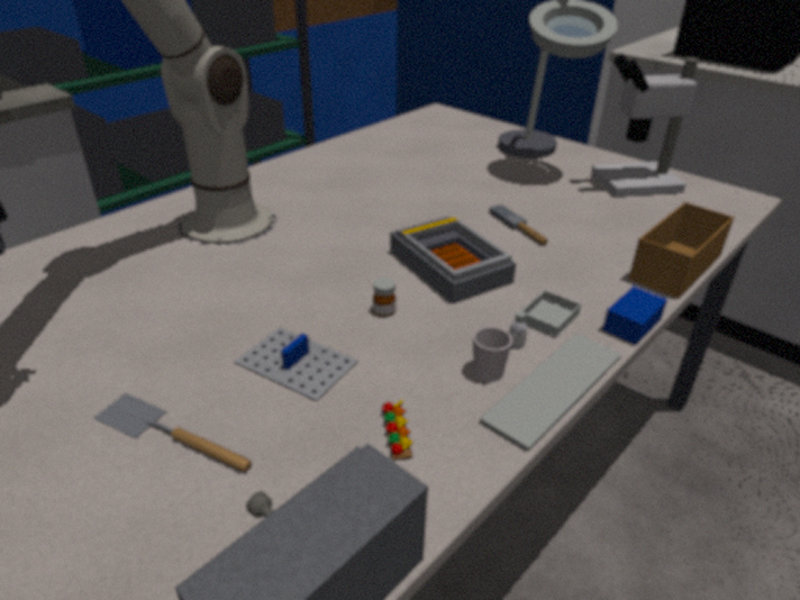

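Run:
```python
import cv2,numpy as np
def c(im,x,y,w,h,s): return cv2.resize(im[y:y+h,x:x+w],None,fx=s,fy=s,interpolation=cv2.INTER_CUBIC)
t=cv2.imread('pics/top.png');s=cv2.imread('pics/scene.png')
cv2.imwrite('pics/tc.png',np.hstack([c(t,135,165,90,110,5),c(t,303,165,62,110,5)]))
cv2.imwrite('pics/sc.png',np.hstack([c(s,245,135,90,60,4),c(s,146,203,90,60,4)]))
```

```text
(no output)
```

View pics/tc.png

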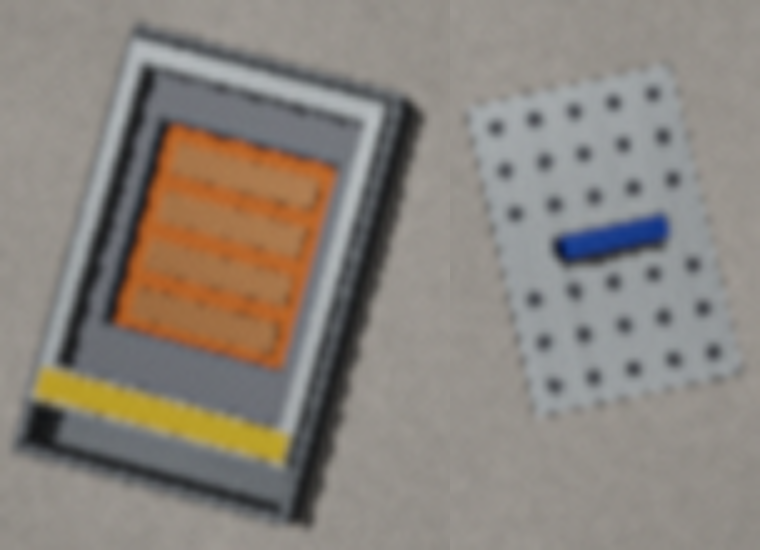

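View pics/sc.png

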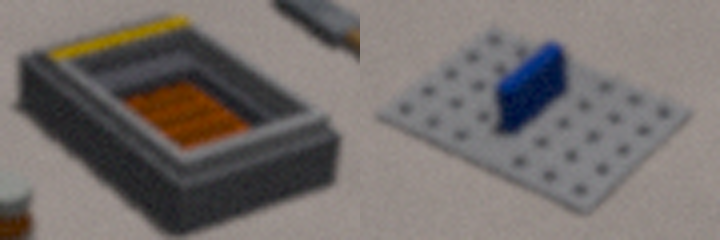

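```bash
cat > h.py <<'E'
from cell import sensors,optics,robot
import cv2,numpy as np
M={n:optics.camera_model(n) for n in("top","scene")}
def ray(m,uv):
    K,P=np.array(m['mtx']),np.array(m['pose']);d=np.linalg.solve(K,[*uv,1.]);d[1:]*=-1
    return P[:3,3],P[:3,:3]@d
def atz(m,uv,z):
    o,d=ray(m,uv);return o+d*(z-o[2])/d[2]
def tri(rs):
    A=sum(np.eye(3)-np.outer(d,d)/(d@d) for o,d in rs);b=sum((np.eye(3)-np.outer(d,d)/(d@d))@o for o,d in rs)
    return np.linalg.solve(A,b)
E
python3 - <<'E'
from h import *
r=lambda u,x0,y0,s,ox=0:((u[0]-ox+.5)/s-.5+x0,(u[1]+.5)/s-.5+y0)
tC=lambda u:r(u,135,165,5); tP=lambda u:r(u,303,165,5,450); sC=lambda u:r(u,245,135,4); sP=lambda u:r(u,146,203,4,360)
def both(n,a,b,z):
    t=tri([ray(M['top'],a),ray(M['scene'],b)]);x=atz(M['top'],a,z);y=atz(M['scene'],b,z)
    print(n,*[np.round(v*1000).astype(int) for v in(t,x,y)]);return x,y
both('fin',tP((611,234)),sP((531,70)),.045)
q=[both('pan',tP(a),sP(b),.005) for a,b in[((470,108),(690,112)),((668,68),(588,212)),((742,370),(378,118)),((540,415),(492,28))]]
for i in(0,1):
    c=[k[i] for k in q];print('centre',np.mean(c,0)); 
    e=(c[0]+c[1]-c[2]-c[3])/2;f=(c[0]+c[3]-c[1]-c[2])/2;print(np.linalg.norm(e),np.degrees(np.arctan2(e[1],e[0])),np.linalg.norm(f),np.degrees(np.arctan2(f[1],f[0])))
q=[both('rim',tC(a),sC(b),.064) for a,b in[((135,38),(325,118)),((390,98),(183,158)),((287,463),(50,55)),((36,400),(188,18))]]
for i in(0,1):
    c=[k[i] for k in q];print('centre',np.mean(c,0)); 
    e=(c[0]+c[1]-c[2]-c[3])/2;f=(c[0]+c[3]-c[1]-c[2])/2;print(np.linalg.norm(e),np.degrees(np.arctan2(e[1],e[0])),np.linalg.norm(f),np.degrees(np.arctan2(f[1],f[0])))
L=[atz(M['top'],tC(u),.064) for u in[(150,68),(362,122),(40,370),(290,435)]]
print('lip',np.round(L,4).tolist()); e=(L[0]+L[1]-L[2]-L[3])/2; print(np.linalg.norm(e),np.degrees(np.arctan2(e[1],e[0])))
C=[atz(M['top'],tC(u),.05) for u in[(138,28),(412,100),(295,522),(18,445)]];print('case',np.round(C,4).tolist(),np.mean(C,0))
E
```

```text
fin [ 530 -229   37] [ 529 -228   45] [ 539 -234   45]
pan [ 606 -157    1] [ 605 -158    5] [ 611 -159    5]
pan [ 627 -271    0] [ 625 -272    5] [ 634 -272    5]
pan [ 453 -305   -2] [ 452 -306    5] [ 462 -308    5]
pan [ 431 -189    0] [ 429 -191    5] [ 439 -191    5]
centre [ 0.52755725 -0.23149455  0.005     ]
0.17753459023033044 10.943352002546366 0.1164205184180571 100.50113507848323
centre [ 0.53664061 -0.23244878  0.005     ]
0.17522967774960302 11.017331556850424 0.11723117497803232 101.46933544266248
rim [649 246  57] [648 245  64] [655 236  64]
rim [612 106  67] [611 105  64] [610 111  64]
rim [417 168  59] [415 164  64] [426 164  64]
rim [456 306  56] [452 300  64] [468 299  64]
centre [0.53149844 0.20351492 0.064     ]
0.20455203700415045 -16.167606003411066 0.1428872420623629 74.96944710427661
centre [0.53974576 0.20250037 0.064     ]
0.1942213360692529 -17.45427081409402 0.13765203924185362 71.61596592444984
lip [[0.6314, 0.2368, 0.064], [0.5984, 0.1206, 0.064], [0.4679, 0.2978, 0.064], [0.4297, 0.1622, 0.064]]
0.17384799834891973 -17.150002511566353
case [[0.6558, 0.2467, 0.05], [0.6114, 0.0946, 0.05], [0.3819, 0.1624, 0.05], [0.4271, 0.3141, 0.05]] [0.51905391 0.20446189 0.05      ]
```

{"name": "send_rows", "arguments": {"increments": [[85,[35,50,0],-0.04],[85,[70,100,0],-0.08],[85,[106,150,0],-0.12],[85,[142,201,-10],-0.16],[85,[177,251,-20],-0.2],[85,[213,302,-35],-0.23],[85,[248,353,-50],-0.26],[85,[248,353,-50],-0.26]]}}

```text
time: 1.1
position: [0.5329, -0.2252, 0.2527]
tool_rot: [-3.137, -0.001, 0.2]
ft_force: [-0.7, -0.8, 0.1]
width: 0.0851
gripper_force: 0.0
```

```bash
cat > w.py <<'E'
from h import *
import sys,pickle
n=sys.argv[1]
s=sensors.read_state();m=optics.camera_model("wrist");f=optics.grab_frame("wrist")
pickle.dump(m,open(f'pics/{n}.pkl','wb'));cv2.imwrite(f'pics/{n}.png',cv2.resize(f[:,:,::-1],(768,576),interpolation=cv2.INTER_CUBIC))
print(np.round(s['position'],4),np.round(s['tool_rot'],3),np.round(s['ft_force'],2),np.round(m['pose'],3).tolist(),np.round(m['mtx'],1).tolist())
E
python3 w.py w1
```

```text
[ 0.5329 -0.2252  0.2527] [-3.137e+00 -1.000e-03  2.000e-01] [-0.69 -0.8   0.13] [[0.198, 0.945, 0.259, 0.597], [-0.98, 0.192, 0.048, -0.212], [-0.005, -0.264, 0.965, 0.322], [0.0, 0.0, 0.0, 1.0]] [[313.8, 0.0, 258.1], [0.0, 313.8, 194.0], [0.0, 0.0, 1.0]]
```

View pics/w1.png

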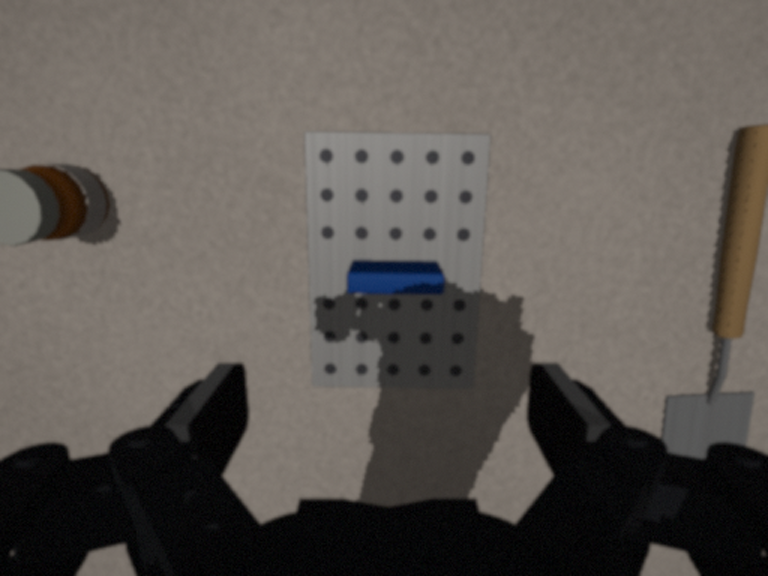

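Run:
```python
from h import *
import pickle
m=pickle.load(open('pics/w1.pkl','rb'))
g=lambda u,z:atz(m,((u[0]+.5)/1.5-.5,(u[1]+.5)/1.5-.5),z)
c=[g(u,.005) for u in[(306,134),(490,134),(476,387),(313,387)]]
e=(c[0]+c[1]-c[2]-c[3])/2;f=(c[0]+c[3]-c[1]-c[2])/2
print(np.mean(c,0),np.linalg.norm(e),np.arctan2(e[1],e[0]),np.linalg.norm(f),np.arctan2(f[1],f[0])-np.pi/2)
c=[g(u,.045) for u in[(348,274),(442,274),(444,293),(349,293)]];print('fin',np.mean(c,0),np.linalg.norm(c[0]-c[1]))
c=[g(u,.045) for u in[(348,274),(442,274)]];d=c[1]-c[0];print(np.arctan2(d[1],d[0])+np.pi/2)
o=[ray(m,((u[0]+.5)/1.5-.5,(u[1]+.5)/1.5-.5)) for u in [(396,283)]]+[ray(M['top'],(303+(161+.5)/5-.5,165+(234.5)/5-.5))]
print(tri(o))
```

```text
[ 0.52809559 -0.23050748  0.005     ] 0.17788661469903794 0.1909242300571962 0.11923191720479157 0.20061546417104048
fin [ 0.52827114 -0.22973847  0.045     ] 0.05684758744631795
0.20064494236068198
[ 0.52868581 -0.22915903  0.04392623]
```

{"name": "send_rows", "arguments": {"increments": [[85,[-1,1,-40],0.005],[85,[-2,2,-80],0.005],[85,[-3,2,-115],0.005],[85,[-3,2,-125],0.005],[85,[-3,2,-125],0.005]]}}

```text
time: 1.78
position: [0.5273, -0.2312, 0.1289]
tool_rot: [-3.141, 0.001, 0.194]
ft_force: [0.5, -0.3, -0.5]
width: 0.0851
gripper_force: 0.0
```

{"name": "send_rows", "arguments": {"increments": [[85,[0,0,-25],0],[85,[0,0,-43],0],[85,[0,0,-43],0],[55,[0,0,-43],0],[55,[0,0,-43],0],[55,[0,0,-43],0],[55,[0,0,-43],0],[55,[0,0,-43],0]], "squeeze": 30}}

```text
time: 2.78
position: [0.5284, -0.2304, 0.0871]
tool_rot: [3.141, -0.001, 0.195]
ft_force: [-1.6, 0.5, 7.1]
width: 0.0593
gripper_force: 34.4
```

{"name": "send_rows", "arguments": {"increments": [[80,[0,0,0],0],[84,[0,0,1],0],[85,[0,0,45],0],[85,[0,0,95],0],[85,[-5,45,140],-0.1],[85,[-15,100,170],-0.2],[85,[-25,157,200],-0.3],[85,[-35,215,210],-0.4]]}}

```text
time: 3.78
position: [0.4933, -0.0158, 0.2975]
tool_rot: [3.142, -0.004, -0.21]
ft_force: [2.0, 0.6, 0.1]
width: 0.0852
gripper_force: 0.0
```

{"name": "send_rows", "arguments": {"increments": [[85,[-8,57,0],-0.05],[85,[-14,114,0],-0.09],[85,[-20,170,0],-0.09],[85,[-25,215,0],-0.09],[85,[-25,215,0],-0.09]]}}

```text
time: 4.4
position: [0.4665, 0.2023, 0.2959]
tool_rot: [-3.139, 0.0, -0.288]
ft_force: [-0.7, -1.1, -0.5]
width: 0.0852
gripper_force: 0.0
```

```bash
python3 w.py w2
```

```text
[0.4665 0.2023 0.2959] [-3.139  0.    -0.288] [-0.74 -1.11 -0.52] [[-0.284, 0.925, 0.253, 0.529], [-0.959, -0.273, -0.077, 0.184], [-0.002, -0.265, 0.964, 0.365], [0.0, 0.0, 0.0, 1.0]] [[313.8, 0.0, 258.1], [0.0, 313.8, 194.0], [0.0, 0.0, 1.0]]
```

View pics/w2.png

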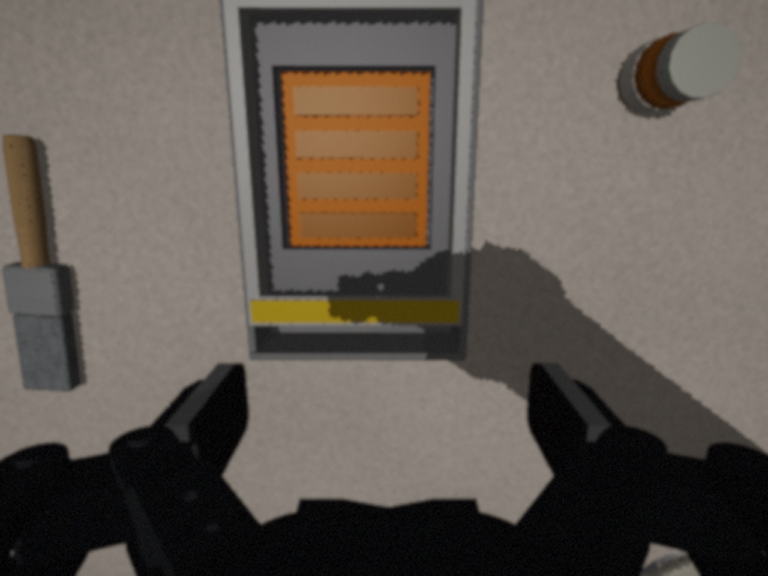

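Run:
```python
from h import *
import pickle
m=pickle.load(open('pics/w2.pkl','rb'))
g=lambda u,z:atz(m,((u[0]+.5)/1.5-.5,(u[1]+.5)/1.5-.5),z)[:2]
P=lambda *us:[g(u,.064) for u in us]
yl,yr,fl,fr,ol,orr=P((250,299),(461,299),(240,9),(461,9),(252,325),(460,325))
a=lambda v:np.arctan2(v[1],v[0])
print('ydir yellow',a(yl-yr)-np.pi/2,'far',a(fl-fr)-np.pi/2, 'len',np.linalg.norm(yl-yr),np.linalg.norm(fl-fr))
ym,fm,om=(yl+yr)/2,(fl+fr)/2,(ol+orr)/2
print('xdir',a(fm-ym),np.linalg.norm(fm-ym),'stripe',np.linalg.norm(om-ym),ym,fm)
# outer edges of strip
q=P((222,5),(482,5),(249,300),(467,300));print('outer mids',(q[0]+q[1])/2,(q[2]+q[3])/2,a((q[0]+q[1]-q[2]-q[3])/2))
mid=(ym+fm)/2;ex=np.array([np.cos(-.29),np.sin(-.29)]);print('opening mid',mid,'rim centre',mid-.004*ex)
c=[g(u,.05) for u in((252,357),(467,357))];print('case yellow edge z50',(c[0]+c[1])/2,'case centre',(c[0]+c[1])/2+.123*ex,np.linalg.norm(c[0]-c[1]))
```

```text
ydir yellow -0.28729234319036223 far -0.2885217293217188 len 0.14081008369287948 0.12605695692293414
xdir -0.28937371999105616 0.17229354724898507 stripe 0.018352214119044082 [0.45099894 0.22972589] [0.616129   0.18056158]
outer mids [0.6178208  0.17913728] [0.44986328 0.22833679] -0.2849564416569328
opening mid [0.53356397 0.20514374] rim centre [0.52973099 0.20628754]
case yellow edge z50 [0.4048921  0.24225224] case centre [0.5227561  0.20708012] 0.1554226345124378
```

{"name": "send_rows", "arguments": {"increments": [[85,[8,-57,0],0.07],[85,[16,-115,0],0.14],[85,[24,-172,0],0.21],[85,[32,-230,0],0.28],[85,[40,-287,0],0.35],[85,[48,-344,-20],0.42],[85,[56,-400,-50],0.49],[85,[60,-430,-90],0.49]]}}

```text
time: 5.45
position: [0.5271, -0.2384, 0.2052]
tool_rot: [3.138, -0.001, 0.189]
ft_force: [0.1, 0.6, -0.3]
width: 0.0852
gripper_force: 0.0
```

{"name": "send_rows", "arguments": {"increments": [[85,[0,0,-40],0],[85,[0,0,-80],0],[85,[0,0,-118],0],[85,[0,0,-118],0],[55,[0,0,-118],0],[55,[0,0,-118],0],[55,[0,0,-118],0],[55,[0,0,-117],0]], "squeeze": 30}}

```text
time: 6.45
position: [0.5286, -0.2326, 0.0896]
tool_rot: [3.14, -0.002, 0.195]
ft_force: [0.6, 0.2, -2.8]
width: 0.0596
gripper_force: 33.7
```

{"name": "send_rows", "arguments": {"increments": [[55,[0,0,10],0],[55,[0,0,30],0],[55,[0,0,70],0],[55,[0,0,110],0],[55,[0,0,140],0],[55,[0,0,140],0]]}}

```text
time: 7.2
position: [0.5297, -0.2327, 0.2323]
tool_rot: [3.137, -0.005, 0.195]
ft_force: [0.1, -1.5, -3.6]
width: 0.0595
gripper_force: 34.1
```

{"name": "send_rows", "arguments": {"increments": [[55,[0,20,0],-0.02],[55,[1,65,0],-0.07],[55,[3,115,0],-0.13],[55,[5,165,0],-0.19],[55,[7,215,0],-0.25],[55,[9,265,0],-0.31],[55,[11,315,0],-0.37],[55,[13,360,0],-0.43]]}}

```text
time: 8.2
position: [0.5399, 0.1296, 0.2274]
tool_rot: [3.141, 0.002, -0.236]
ft_force: [0.4, 0.4, -4.4]
width: 0.0593
gripper_force: 34.1
```

{"name": "send_rows", "arguments": {"increments": [[55,[1,35,0],-0.03],[55,[1,60,-5],-0.053],[55,[1,72,-15],-0.053],[55,[1,72,-30],-0.053],[55,[1,72,-45],-0.053],[55,[1,72,-50],-0.053],[55,[1,72,-50],-0.053]]}}

```text
time: 9.07
position: [0.5419, 0.1988, 0.1779]
tool_rot: [3.141, 0.001, -0.289]
ft_force: [0.3, -0.2, -3.2]
width: 0.0592
gripper_force: 34.0
```

Run:
```python
from h import *
s=sensors.read_state();print(np.round(s['position'],4),np.round(s['tool_rot'],3),np.round(s['ft_force'],2),np.round(s['torque'],2))
A=optics.grab_frame("scene");B=optics.grab_frame("top")
def c(im,x,y,w,h,s): return cv2.resize(im[y:y+h,x:x+w,::-1],None,fx=s,fy=s,interpolation=cv2.INTER_CUBIC)
cv2.imwrite('pics/a1.png',np.hstack([c(A,235,100,110,110,4),c(B,130,160,90,110,4)]))
```

```text
[0.5419 0.1988 0.1779] [ 3.141e+00  1.000e-03 -2.890e-01] [ 0.27 -0.23 -3.24] [ 0.01  0.05 -0.02]
```

View pics/a1.png

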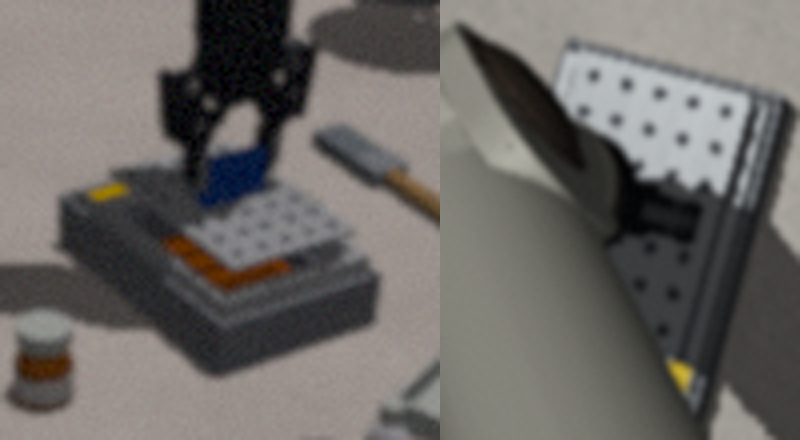

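{"name": "send_rows", "arguments": {"increments": [[55,[0.5,3,-8],0],[55,[0.5,3,-15],0],[55,[0.5,3,-20],0],[55,[0.5,3,-22],0],[55,[0.5,3,-22],0],[55,[0.5,3,-22],0]], "squeeze": 20}}

```text
time: 9.93
position: [0.5426, 0.2029, 0.1567]
tool_rot: [-3.141, -0.0, -0.288]
ft_force: [-0.0, 0.4, -3.8]
width: 0.0594
gripper_force: 34.1
```

{"name": "send_rows", "arguments": {"increments": [[55,[0,0,-1.5],0],[55,[0,0,-3],0],[55,[0,0,-4.5],0],[55,[0,0,-6],0],[55,[0,0,-6],0]], "squeeze": 20}}

```text
time: 10.55
position: [0.542, 0.2032, 0.1507]
tool_rot: [3.141, 0.001, -0.288]
ft_force: [-3.8, 0.3, 2.1]
width: 0.0594
gripper_force: 34.8
```

{"name": "send_rows", "arguments": {"increments": [[55,[0,0,-1],0],[55,[0,0,-2],0],[55,[0,0,-2],0]]}}

```text
time: 10.92
position: [0.5424, 0.2032, 0.1486]
tool_rot: [-3.141, -0.0, -0.288]
ft_force: [-4.6, 1.5, 3.7]
width: 0.059
gripper_force: 34.9
```

Run:
```python
from h import *
s=sensors.read_state();print(np.round(s['position'],4),np.round(s['ft_force'],2),np.round(s['torque'],2))
A=optics.grab_frame("scene")
cv2.imwrite('pics/a2.png',cv2.resize(A[105:205,240:350,::-1],None,fx=6,fy=6,interpolation=cv2.INTER_CUBIC))
```

```text
[0.5424 0.2032 0.1486] [-4.59  1.54  3.73] [0.18 0.54 0.06]
```

View pics/a2.png

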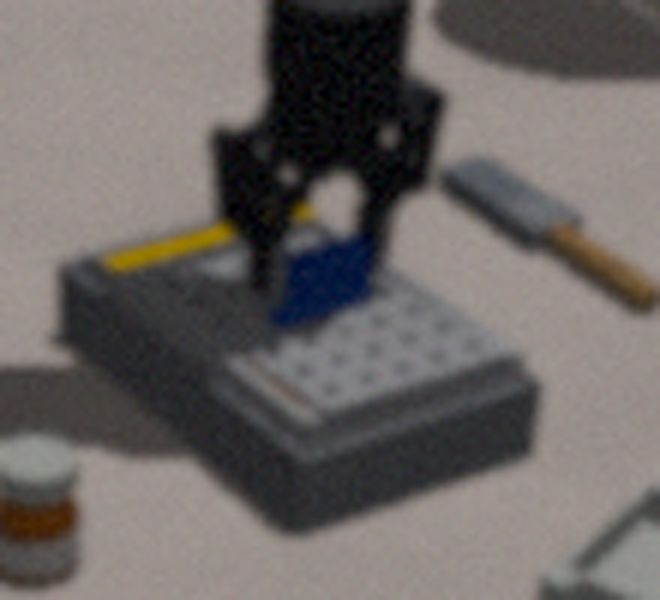

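{"name": "send_rows", "arguments": {"increments": [[55,[0,0,-1],0],[55,[0,0,-2],0],[55,[0,0,-3],0],[55,[0,0,-4],0],[55,[0,0,-4],0]]}}

```text
time: 11.6
position: [0.542, 0.2031, 0.1444]
tool_rot: [3.142, 0.001, -0.288]
ft_force: [-5.2, 2.4, 3.4]
width: 0.0593
gripper_force: 35.2
```

{"name": "send_rows", "arguments": {"increments": [[55,[0,0,-1],0],[55,[-2,0.5,-1.5],0],[55,[-4,1,-1.5],0],[55,[-6,1.7,-1.7],0],[55,[-8,2.3,-2],0],[55,[-8,2.3,-2],0]]}}

```text
time: 12.35
position: [0.5342, 0.2048, 0.1424]
tool_rot: [3.141, 0.0, -0.288]
ft_force: [0.5, -1.6, 0.0]
width: 0.0598
gripper_force: 34.8
```

```bash
cat > s.py <<'E'
from h import *
s=sensors.read_state();p=s['position'];c,n=np.cos(-.288),np.sin(-.288);d=p[:2]-[.530,.2056];f=s['ft_force'];t=s['torque']
r=lambda v:np.round([c*v[0]+n*v[1],-n*v[0]+c*v[1]],4)
print(round(float(s['time']),2),'rim xy mm',r(d)*1000,'z',np.round(p[2]*1000,1),'F',r(f).round(1),np.round(f[2],1),'T',r(t).round(2))
E
python3 s.py
```

```text
12.35 rim xy mm [4.3 0.5] z 142.4 F [ 1.  -1.4] 0.0 T [-0.12 -0.35]
```

{"name": "send_rows", "arguments": {"increments": [[55,[-1.9,0.6,-0.2],0],[55,[-3.8,1.1,-0.4],0],[55,[-5.8,1.7,-0.6],0],[55,[-7.7,2.3,-0.8],0],[55,[-7.7,2.3,-0.8],0]]}}

```text
time: 12.98
position: [0.5257, 0.2076, 0.1412]
tool_rot: [3.141, 0.002, -0.288]
ft_force: [0.8, -0.3, -3.9]
width: 0.0592
gripper_force: 34.4
```

```bash
python3 s.py
```

```text
12.97 rim xy mm [-4.7  0.6] z 141.2 F [ 0.9 -0.1] -3.9 T [0.   0.04]
```

{"name": "send_rows", "arguments": {"increments": [[55,[-1,0.3,0],0],[55,[-1.9,0.6,0],0],[55,[-2.9,0.9,0],0],[55,[-2.9,0.9,0],0]]}}

```text
time: 13.48
position: [0.5237, 0.2084, 0.1417]
tool_rot: [3.142, 0.0, -0.288]
ft_force: [0.0, -1.0, -3.8]
width: 0.0595
gripper_force: 34.4
```

```bash
python3 s.py
```

```text
13.47 rim xy mm [-6.8  0.9] z 141.7 F [ 0.3 -0.9] -3.8 T [-0.01  0.02]
```

{"name": "send_rows", "arguments": {"increments": [[55,[-1,0.3,0],0],[55,[-1.9,0.6,0],0],[55,[-1.9,0.6,0],0]]}}

```text
time: 13.85
position: [0.5229, 0.2086, 0.1422]
tool_rot: [-3.141, -0.002, -0.288]
ft_force: [3.1, -1.5, -2.3]
width: 0.0594
gripper_force: 34.5
```

```bash
python3 s.py
```

```text
13.85 rim xy mm [-7.6  0.9] z 142.2 F [ 3.4 -0.6] -2.3 T [-0.21 -0.9 ]
```

{"name": "send_rows", "arguments": {"increments": [[55,[1.2,-0.4,0],0],[55,[2.4,-0.7,-1],0],[55,[2.4,-0.7,-2],0],[55,[2.4,-0.7,-3],0],[55,[2.4,-0.7,-3],0]]}}

```text
time: 14.48
position: [0.524, 0.2083, 0.1388]
tool_rot: [3.141, 0.001, -0.288]
ft_force: [-0.3, -1.1, -0.7]
width: 0.0594
gripper_force: 34.9
```

```bash
python3 s.py
```

```text
14.47 rim xy mm [-6.5  0.9] z 138.8 F [ 0.  -1.1] -0.7 T [-0.15  0.42]
```

{"name": "send_rows", "arguments": {"increments": [[55,[0.4,-0.1,-1],0],[55,[0.9,-0.3,-2],0],[55,[1.4,-0.4,-3],0],[55,[1.4,-0.4,-3],0]]}}

```text
time: 14.98
position: [0.5257, 0.2079, 0.1356]
tool_rot: [-3.141, 0.0, -0.288]
ft_force: [-0.8, 0.0, -0.2]
width: 0.0595
gripper_force: 34.8
```

```bash
python3 s.py
```

```text
14.97 rim xy mm [-4.8  1. ] z 135.6 F [-0.8 -0.2] -0.2 T [-0.04  0.43]
```

Good: gentle left contact, pivoting flat. Continue.

{"name": "send_rows", "arguments": {"increments": [[55,[0.3,-0.1,-1],0],[55,[0.6,-0.2,-2],0],[55,[1.0,-0.3,-3],0],[55,[1.0,-0.3,-3],0]]}}

```text
time: 15.48
position: [0.5271, 0.2075, 0.1328]
tool_rot: [-3.141, -0.001, -0.288]
ft_force: [0.6, -0.9, 0.1]
width: 0.0596
gripper_force: 34.9
```

```bash
python3 s.py
```

```text
15.47 rim xy mm [-3.3  1. ] z 132.8 F [ 0.8 -0.7] 0.1 T [-0.05  0.23]
```

{"name": "send_rows", "arguments": {"increments": [[55,[0.3,-0.1,-1],0],[55,[0.6,-0.2,-2],0],[55,[0.8,-0.2,-2.8],0],[55,[0.8,-0.2,-2.8],0]]}}

```text
time: 15.98
position: [0.5282, 0.2072, 0.1301]
tool_rot: [-3.141, -0.001, -0.288]
ft_force: [3.1, -1.1, 1.1]
width: 0.0592
gripper_force: 35.0
```

```bash
python3 s.py
```

```text
15.97 rim xy mm [-2.2  1. ] z 130.1 F [ 3.3 -0.2] 1.1 T [-0.02 -0.28]
```

{"name": "send_rows", "arguments": {"increments": [[55,[0.5,-0.1,-0.5],0],[55,[0.6,-0.2,-1],0],[55,[0.6,-0.2,-1.5],0],[55,[0.6,-0.2,-1.5],0]]}}

```text
time: 16.48
position: [0.5285, 0.2071, 0.1293]
tool_rot: [-3.142, -0.001, -0.288]
ft_force: [0.8, -2.4, 8.5]
width: 0.0589
gripper_force: 35.7
```

```bash
python3 s.py
```

```text
16.48 rim xy mm [-1.8  1.1] z 129.3 F [ 1.5 -2. ] 8.5 T [-0.41  0.08]
```

{"name": "send_rows", "arguments": {"increments": [[55,[0,0,0.6],0],[55,[1,-0.3,0.8],0],[55,[1.9,-0.6,0.8],0],[55,[2.9,-0.9,0.8],0],[55,[3.8,-1.1,0.8],0],[55,[3.8,-1.1,0.8],0]]}}

```text
time: 17.23
position: [0.5291, 0.2072, 0.1294]
tool_rot: [3.14, 0.005, -0.287]
ft_force: [-8.1, -1.2, 12.6]
width: 0.0592
gripper_force: 36.2
```

```bash
python3 s.py
```

```text
17.23 rim xy mm [-1.3  1.2] z 129.4 F [-7.4 -3.4] 12.6 T [-0.14  1.74]
```

{"name": "send_rows", "arguments": {"increments": [[55,[-1.5,0.4,0.5],0],[55,[-2.9,0.9,1],0],[55,[-2.9,0.9,1.2],0],[55,[-2.9,0.9,1.2],0]]}}

```text
time: 17.73
position: [0.5285, 0.2071, 0.1299]
tool_rot: [3.141, 0.001, -0.288]
ft_force: [0.3, 1.1, -2.4]
width: 0.0596
gripper_force: 34.6
```

```bash
python3 s.py;python3 - <<'E'
from h import *
A=optics.grab_frame("scene")
cv2.imwrite('pics/a3.png',cv2.resize(A[105:205,240:350,::-1],None,fx=6,fy=6,interpolation=cv2.INTER_CUBIC))
E
```

```text
17.73 rim xy mm [-1.8  1. ] z 129.9 F [-0.   1.1] -2.4 T [0.23 0.22]
```

View pics/a3.png

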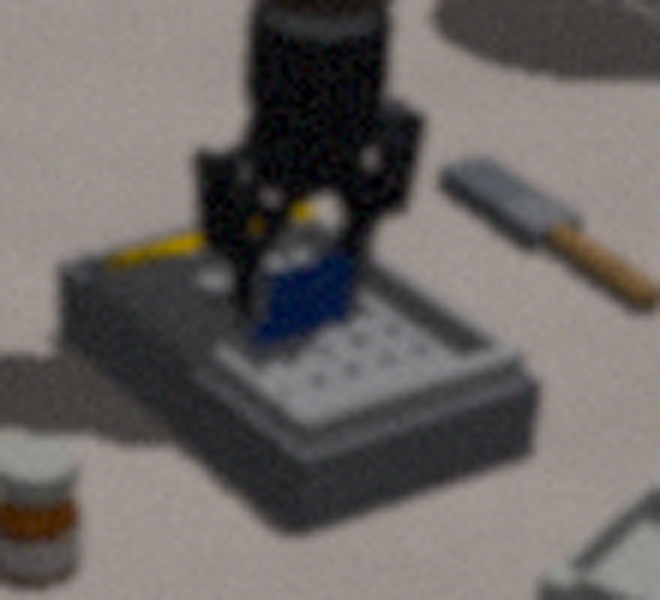

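{"name": "send_rows", "arguments": {"increments": [[55,[1,-0.3,0],0],[55,[1.9,-0.6,0],0],[55,[2.9,-0.9,0],0],[55,[2.9,-0.9,0],0]]}}

```text
time: 18.27
position: [0.5322, 0.2057, 0.1304]
tool_rot: [3.141, -0.0, -0.288]
ft_force: [0.9, -0.7, -3.5]
width: 0.0593
gripper_force: 34.4
```

```bash
python3 s.py
```

```text
18.27 rim xy mm [2.  0.7] z 130.4 F [ 1.1 -0.4] -3.5 T [-0.03  0.01]
```

Moves freely. Continue to the end wall by feel.

{"name": "send_rows", "arguments": {"increments": [[55,[1,-0.3,-0.3],0],[55,[1.9,-0.6,-0.3],0],[55,[1.9,-0.6,-0.3],0]]}}

```text
time: 18.65
position: [0.534, 0.2054, 0.1302]
tool_rot: [-3.142, -0.0, -0.288]
ft_force: [0.2, 0.6, -3.1]
width: 0.0594
gripper_force: 34.5
```

```bash
python3 s.py
```

```text
18.65 rim xy mm [3.8 1. ] z 130.2 F [0.1 0.6] -3.1 T [-0.03  0.11]
```

{"name": "send_rows", "arguments": {"increments": [[55,[1,-0.3,0],0],[55,[1.9,-0.6,0],0],[55,[1.9,-0.6,0],0]]}}

```text
time: 19.02
position: [0.5353, 0.205, 0.1301]
tool_rot: [3.141, 0.001, -0.288]
ft_force: [-2.2, 0.9, -0.6]
width: 0.0595
gripper_force: 34.7
```

```bash
python3 s.py
```

```text
19.02 rim xy mm [5.2 1. ] z 130.1 F [-2.4  0.3] -0.6 T [-0.02  0.65]
```

{"name": "send_rows", "arguments": {"increments": [[55,[0.7,-0.2,-0.5],0],[55,[1.2,-0.4,-0.8],0],[55,[1.2,-0.4,-0.8],0]]}}

```text
time: 19.4
position: [0.5356, 0.2051, 0.1297]
tool_rot: [3.141, 0.002, -0.287]
ft_force: [-6.4, 0.0, 5.4]
width: 0.0594
gripper_force: 35.4
```

```bash
python3 s.py
```

```text
19.4 rim xy mm [5.5 1.1] z 129.7 F [-6.1 -1.8] 5.4 T [-0.14  1.59]
```

{"name": "send_rows", "arguments": {"increments": [[55,[-0.8,0.2,0.2],0],[55,[-0.8,0.2,0.2],0],[66,[-0.8,0.2,0.2],0],[72,[-0.8,0.2,0.2],0],[76,[-0.8,0.2,0.2],0],[76,[-0.8,0.2,0.2],0],[76,[-0.8,0.2,8],0],[76,[-0.8,0.2,25],0]]}}

```text
time: 20.4
position: [0.5357, 0.2045, 0.1546]
tool_rot: [3.141, 0.001, -0.288]
ft_force: [-0.4, 0.2, 0.8]
width: 0.076
gripper_force: 0.0
```

{"name": "send_rows", "arguments": {"increments": [[76,[0,0,30],0],[76,[-30,5,80],0],[76,[-70,10,130],0],[76,[-70,10,150],0],[76,[-70,10,150],0]]}}

```text
time: 21.02
position: [0.467, 0.2155, 0.3078]
tool_rot: [-3.138, -0.006, -0.288]
ft_force: [1.5, 0.1, 0.1]
width: 0.0761
gripper_force: 0.0
```

```bash
python3 s.py; python3 w.py w3
```

```text
21.02 rim xy mm [-63.2  -8.4] z 307.8 F [1.4 0.5] 0.1 T [-0.01 -0.05]
[0.467  0.2155 0.3078] [-3.138 -0.006 -0.288] [1.47 0.1  0.06] [[-0.284, 0.926, 0.247, 0.529], [-0.959, -0.273, -0.076, 0.197], [-0.003, -0.259, 0.966, 0.378], [0.0, 0.0, 0.0, 1.0]] [[313.8, 0.0, 258.1], [0.0, 313.8, 194.0], [0.0, 0.0, 1.0]]
```

View pics/w3.png

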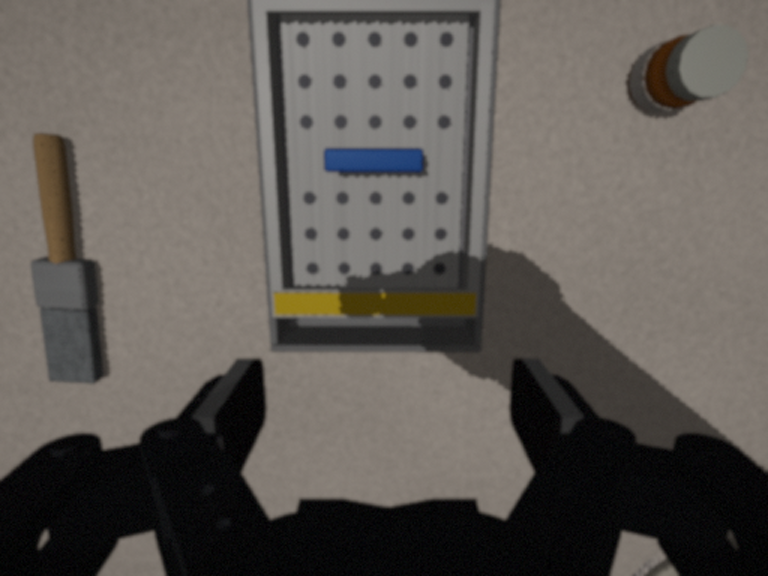

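Run:
```python
from h import *
import pickle
m=pickle.load(open('pics/w3.pkl','rb'))
c,n=np.cos(-.288),np.sin(-.288)
def g(u,z):
    d=atz(m,((u[0]+.5)/1.5-.5,(u[1]+.5)/1.5-.5),z)[:2]-[.530,.2056];return np.round(np.array([c*d[0]+n*d[1],-n*d[0]+c*d[1]])*1000,1)
print('far lip edge',g((376,12),.064),'yellow inner',g((376,291),.064),'plate far edge',g((376,22),.045),'fin top',g((374,150),.085),g((374,170),.085))
print('holes mid',(g((303,40),.045)+g((447,40),.045)+g((312,268),.045)+g((440,268),.045))/4,g((303,40),.045),g((447,40),.045),g((312,268),.045),g((440,268),.045))
```

```text
far lip edge [89.9 -0.8] yellow inner [-82.1   0.2] plate far edge [89.5 -0.3] fin top [10.5  0.3] [-1.   0.4]
holes mid [4.625 0.525] [79.2 46.5] [ 79.2 -45.7] [-70.   46.9] [-69.9 -45.6]
```

```bash
python3 -c "
from cell import robot;print(robot.hand_in())"
```

```text
the job is handed in; nothing more can be done
None
```

The panel lies flat on the ledges, square and slid home against the far end wall with both ends under the lips. It is released, and the job is handed in at about 21 s, but the hand-in returned no verdict. The largest contact force I read was about 17 N.

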